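Seal the pickle tub

ROBOT

A 6-joint arm with a two-finger parallel gripper is mounted at the origin on the work surface. World frame = base frame: x ahead of the robot, y to its left, z up, the work surface at z = 0. Lengths are in mm, angles in degrees, forces in N, time in s.
With the tool pointing down it reaches from about 300 to 850 mm from the base axis. Payload 4.2 kg.
Tool frame: the origin (TCP) lies midway between the tips of the shut fingers; the grasp point (between the pads) lies 19 mm behind it; z points along the fingers, y is the direction in which the jaws open and shut (so a half turn about z gives the same grasp; the last joint's range is limited). The gripper opens to 91 mm and grips with 3 to 60 N. Pads are 32 mm wide; open, the fingers measure 118 mm over their backs; the gripper's body (76 mm by 178 mm) begins 60 mm behind the grasp point.
Start: joints at [63.541, 18.312, 89.639, -0, 72.044, -1.146], TCP at [245.856, 519.806, 213.976] pointing down, gripper open.
Joint ranges: [-177.97, 177.97], [-48.28, 115.42], [12.27, 149.76], [-77.06, 257.06], [2.81, 150.46], [-146.56, 146.56]. Speed limits (degrees/s): [147.25, 147.25, 180, 180, 180, 180].

INTERFACE

Orientations are given as [roll, pitch, yaw] about the fixed x, y, z axes, in that order (R = Rz(yaw) Ry(pitch) Rx(roll)).
In Python, from workcell import * gives the robot as it stands.
- The arm moves only by the tool arm_command, never from a script. Its argument "deltas" is text: rows parted by semicolons, each of 7 numbers parted by spaces: the shift along the tool's x, y, z in mm, then the turn, a rotation vector about the tool's x, y, z in degrees, then the finger opening in mm, from 0 to 91.2. In form: x y z wx wy wz hand; .... A call has 1 to 5 rows; each row shifts and turns the commanded pose from where the row before left it, along the tool's axes as they then stand; what a row does not reach is not made up. A row lasts 1/8 s, in which the tool goes at most 62.5 mm and 10.7 degrees, less where a joint would pass 70% of its speed; a pose out of reach is approached as far as the arm can. A call is refused whole if a number of a shift passes 62.5 or a number of a turn 10.7, either way. A call with a gripper value outside its range is refused whole. The fingers move at their own pace and stop on an object; "force" is the grip in N (left out, the last holds). Time passes only in rows, so rows that do not move let the fingers close. It gives the time, the measured TCP pose, the force and the opening at its end, in the units of the state.
- state(): the state, without advancing time (a new reading comes with each control period).
- grab_frame(name): name is "scene" or "side" or "wrist"; returns the picture (400x640x3 uint8, red, green, blue); there is no depth.
- camera_model(name): a dict with "fx", "fy", "cx", "cy" (pixels), "rvec" (rotation vector, rad) and "tvec" (3), from world to camera coordinates, as OpenCV has them; the wrist camera has in their place "mount" (4x4, takes a point from camera to tool coordinates, whose origin is the TCP and whose axes are the flange's). Camera axes: x right, y down, z forward; pixel columns grow to the right and rows downward; lengths in mm; the calibration is good to about 2 mm. A picture is of the moment at which its call begins: read the wrist's pose just before it. camera_model takes no time and is no camera call.
- job_done(): hands the job in, once; it reports no verdict.
The state is a dict: "time_s": time; "qpos": joint angles; "qvel": joint speeds; "effort": joint torques, N m; "ee_pos": TCP position; "ee_rot": TCP orientation; "force": force on the tool from outside, world axes, zero at the start; "torque": the same for the moment, N m; "gripper_width": finger opening in mm.
Only numpy, scipy, OpenCV 4.12 (cv2) and the standard library are available. Lean on these libraries where they do the work, as an engineer would, in place of code of your own. Each camera call takes 0.05 s, during which the arm holds its last target. There are 200 camera calls.

TASK

Close the stoneware pickle tub airtight with its steel lid: hook the lid's tongue under the steel lip on the tub with the other end raised, then swing that end down so that the lid lies on the rubber gasket. Then press the lid's edge down point by point all round until the gasket is fully seated everywhere and the lid is level and let go. Press gently at each place, since one hard shove chips the rim, and leave the other kitchen things where they are.

Things in the scene. Friction and masses are not known exactly. Their poses are not given: they have to be found in the camera images.
- tub: Heavy stoneware pickle tub, fixed: an open rectangular box, outside 180 mm (its x) by 140 mm (y), 75 mm tall, walls 14 mm. Origin at the centre of its underside. x points from the end with the steel catch (-x, the 'near' end) to the free ('far') end; 'left' is +y; z up. A black rubber gasket in eight stretches lies all round the rim. It stands left or right of the lid.
- tub_mouth (a point): Centre of the tub's mouth at rim height; axes as the tub's. The gasket stands up to 8 mm above the rim, 2 mm when fully pressed. The lid is right when its centre is above this point with axes aligned; play about 4 mm to -x, 6 mm to +x, 5 mm each way in y.
- tub_lip (a point): Steel catch at the tub's -x end, 70 mm wide: an upright plate (inner face 110 mm from the mouth's centre) whose lip overhangs towards the mouth. This point is the middle of the lip's free lower edge, 94 mm from the mouth's centre, 23 mm above the rim; the lip is 6 mm thick and reaches 21 mm to -x. Below it the space is open to 26 mm under the rim. Axes as the tub's.
- lid: Loose stainless steel lid, 0.3 to 0.6 kg, lying grip up: plate 180 mm (its x) by 140 mm (y), 6 mm thick; a tongue 60 mm wide sticks out 18 mm at the -x end; below is a plug 18 mm deep (x -72 to +70, y -51 to +51 mm) that enters the tub's mouth; on top a wooden grip bar, 70 mm along y, 16 mm thick along x, 36 mm tall. Origin: centre of the plug's underside; z up.
- lid_center (a point): Centre of the lid half-way up its 60 mm, in the grip bar; axes as the lid's. The plug's underside is 30 mm below, the plate's underside 12 mm below, the plate's top 6 mm below, the bar's top 30 mm above. Fully seated, this point is 14 mm above the rim; laid on the unpressed gasket, 20 mm above.
- lid_tongue (a point): Middle of the tip of the lid's tongue, half-way through its 6 mm thickness: 108 mm to -x of the lid's centre, 9 mm below it. It belongs under the lip. A level lid cannot get there, its plug strikes the gasket: it goes in with the other end raised 5 to 15 degrees. Axes as the lid's.
- seal_near_left (a joint): Gasket stretch at the near left corner, round x -78, y +63 mm from the mouth's centre: how far it is pressed down, 0 to 0.006 m. It yields at 7 to 8 N and stays where pushed; the lid's weight does not move it. The lid is rigid: pressing one corner with 15 to 20 N seats it and its neighbours in part, and can lift the opposite corner a little. Over 55 N in all on the tub is too hard.
- seal_near_right (a joint): Gasket stretch at the near right corner, round x -78, y -63 mm from the mouth's centre: how far it is pressed down, 0 to 0.006 m. As seal_near_left.
- seal_far_left (a joint): Gasket stretch at the far left corner, round x +78, y +63 mm from the mouth's centre: how far it is pressed down, 0 to 0.006 m. As seal_near_left.
- seal_far_right (a joint): Gasket stretch at the far right corner, round x +78, y -63 mm from the mouth's centre: how far it is pressed down, 0 to 0.006 m. As seal_near_left.
- seal_mid_left (a joint): Gasket stretch at the middle of the left side, y +63 mm from the mouth's centre: how far it is pressed down, 0 to 0.006 m. As seal_near_left.
- seal_mid_right (a joint): Gasket stretch at the middle of the right side, y -63 mm from the mouth's centre: how far it is pressed down, 0 to 0.006 m. As seal_near_left.
- seal_mid_near (a joint): Gasket stretch at the middle of the near end, x -83 mm from the mouth's centre: how far it is pressed down, 0 to 0.006 m. As seal_near_left.
- seal_mid_far (a joint): Gasket stretch at the middle of the far end, x +83 mm from the mouth's centre: how far it is pressed down, 0 to 0.006 m. As seal_near_left.
- jar: Bystander: tall glass jar with flip-top steel lid, 94 mm across, 216 mm tall. Origin at the centre of its underside. Leave alone.
- bowl: Bystander: maroon ceramic bowl, 140 mm across, 60 mm tall. Origin at the centre of its underside. Leave alone.
- masher: Bystander: wooden masher lying down, about 220 mm long, both ends 56 mm across. Origin at the centre of its underside. Leave alone.
- strainer: Bystander: stainless steel strainer, bowl 140 mm across and 55 mm tall, with a 100 mm rod handle. Origin at the centre of its underside. Leave alone.
- cover_box: Bystander: grey plastic box with a press button in its cover, 124 x 94 x 80 mm. Origin at the centre of its underside. Leave alone.
- spoon: Bystander: spoon with a wooden handle and metal bowl, lying flat, 190 mm long, on the worktop between the tub and the lid. Origin at the middle of its underside. Leave alone.
- tin: Bystander: plain steel tin, 64 mm across, 90 mm tall. Origin at the centre of its underside. Leave alone.
There are look-alikes about, which are no part of the job. What is shaped like the lid but yellow is not meant.

How it is judged:
By the outcome, as a careful person would: the job done as asked, in the order asked, and still so for the second after the job is handed in, with the robot touching nothing.
It also fails if it takes over 72 s, if anything falls off the work surface, if the arm or the gripper's body presses on something with over 40 N, if the wrist force passes 120 N, or if a joint passes its speed limit or range.

## Working session

There is one attempt and no reset: what is moved stays moved. The work goes in short steps, Python scripts to look and compute and a tool call to move; the robot and the scene stay as the last step left them, time stands still between calls to the robot, and variables do not carry over. Pictures are saved under pics/ and viewed, about 8 in all and at most 12, crops included, and the job is handed in when it is done.

Besides the shell and the picture viewer there is one more tool, called after "Call:" as name(argument=value, ...) on one line, values as JSON. arm_command: Moves the arm, as the interface text tells. Its arguments: {"type":"object","properties":{"deltas":{"type":"string"},"force":{"type":"number"}},"required":["deltas"]}

```bash
mkdir -p pics; ls; python3 - <<'E'
from workcell import *
import cv2
for n in("scene","side"):
    cv2.imwrite(f"pics/{n}0.png",grab_frame(n)[:,:,::-1]); print(n,camera_model(n))
print(camera_model("wrist")); print(state())
E
```

```text
pics
scene {'fx': 445.1948616625143, 'fy': 445.1948616625143, 'cx': 316.27663907964757, 'cy': 205.0134533518489, 'rvec': array([ 1.71746289,  1.98368036, -0.69037822]), 'tvec': array([ -42.41590124, -367.35995343, 1781.95596975])}
side {'fx': 453.4040996808351, 'fy': 453.4040996808351, 'cx': 318.286255317881, 'cy': 206.55438951923247, 'rvec': array([ 1.01915859, -2.28266632,  1.20146834]), 'tvec': array([ 411.11229853,  264.81933052, 1467.12649392])}
{'fx': 320.67006281848, 'fy': 320.67006281848, 'cx': 316.11581657007156, 'cy': 200.12948108084026, 'mount': array([[-5.16747914e-05, -9.68692621e-01, -2.48263175e-01,
         6.99618120e+01],
       [ 9.99995991e-01, -7.52892444e-04,  2.72955008e-03,
        -4.80932292e-01],
       [-2.83101049e-03, -2.48262039e-01,  9.68688776e-01,
        -1.69987147e+02],
       [ 0.00000000e+00,  0.00000000e+00,  0.00000000e+00,
         1.00000000e+00]])}
{'time_s': 0.1, 'qpos': array([ 6.35432287e+01,  1.83479930e+01,  8.96987431e+01, -5.57471753e-04,
        7.20426530e+01, -1.14377776e+00]), 'qvel': array([-0.03210529, -0.04005714, -0.22581313,  0.08222114,  0.11518831,
        0.02478187]), 'effort': array([-4.45662763e-04, -4.13329732e+01, -2.32510632e+01,  7.28940102e-02,
        4.22227755e-02, -5.21334323e-05]), 'ee_pos': array([245.63585309, 519.40699395, 213.20875279]), 'ee_rot': array([-1.79910618e+02, -1.25438580e-03,  1.54687178e+02]), 'force': array([ 0.18210518, -0.84251653, -0.70612093]), 'torque': array([-0.00649487, -0.06705795, -0.04425266]), 'gripper_width': 91.12253378781298}
```

View pics/scene0.png

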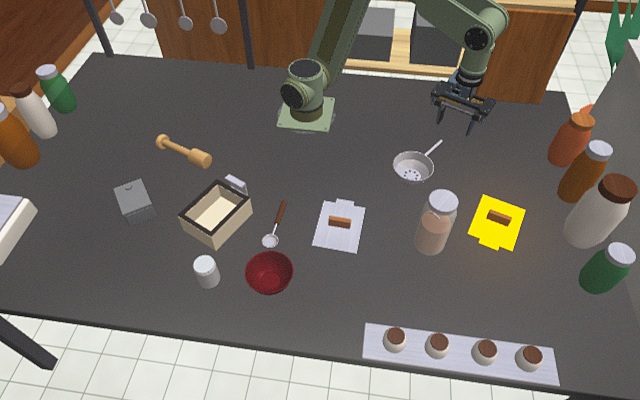

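View pics/side0.png

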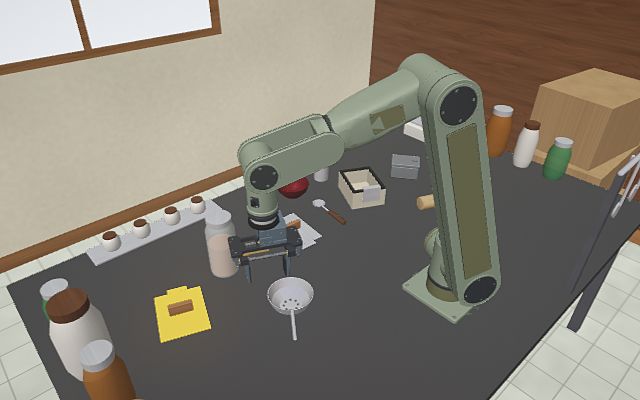

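The view shows two lid shapes: a steel one at scene px (339,225) and a yellow one at (497,222). I choose the steel one. The tub is at (216,213), with its catch at (236,185), up and to the right towards the robot. The spoon lies between the tub and the lid at (275,225).

```bash
cat > h.py <<'E'
import numpy as np, cv2
from workcell import *
from scipy.spatial.transform import Rotation as R
def cam(n, st=None):
    m=camera_model(n); K=np.array([[m['fx'],0,m['cx']],[0,m['fy'],m['cy']],[0,0,1]])
    if n=='wrist':
        T=np.eye(4);T[:3,:3]=R.from_euler('xyz',st['ee_rot'],degrees=True).as_matrix();T[:3,3]=st['ee_pos']
        T=np.linalg.inv(T@m['mount']); return K,T[:3,:3],T[:3,3]
    return K,cv2.Rodrigues(m['rvec'])[0],m['tvec']
def cast(n,px,z,st=None):
    K,Rm,t=cam(n,st); px=np.atleast_2d(px).astype(float)
    d=(np.linalg.inv(K)@np.c_[px,np.ones(len(px))].T).T@Rm; c=-Rm.T@t
    return c+d*((z-c[2])/d[:,2:3])
def proj(n,P,st=None):
    K,Rm,t=cam(n,st); p=(np.atleast_2d(P)@Rm.T+t)@K.T; return p[:,:2]/p[:,2:]
def crop(img,x,y,w,h,s,name):
    cv2.imwrite(name,cv2.resize(img[y:y+h,x:x+w],None,fx=s,fy=s,interpolation=cv2.INTER_CUBIC))
E
python3 - <<'E'
from h import *
im=cv2.imread('pics/scene0.png')
crop(im,170,165,210,120,3.8,'pics/c1.png')
hsv=cv2.cvtColor(im,cv2.COLOR_BGR2HSV)
m=((hsv[...,2]>140)&(hsv[...,1]<60)).astype(np.uint8); m[:190]=0;m[260:]=0;m[:,:300]=0;m[:,380:]=0
c=max(cv2.findContours(m,0,2)[0],key=cv2.contourArea)[:,0]
ap=cv2.approxPolyDP(c[:,None],2.5,True)[:,0]
for p,w in zip(ap,cast('scene',ap,24)): print('lid',p,w.round())
w=((hsv[...,1]>90)&(hsv[...,2]>60)&(hsv[...,0]<15)).astype(np.uint8)
w[:205]=0;w[240:]=0;w[:,:320]=0;w[:,360:]=0
print('bar',cast('scene',np.argwhere(w)[:,::-1].mean(0),50))
m=((hsv[...,2]<50)).astype(np.uint8); m[:175]=0;m[250:]=0;m[:,:170]=0;m[:,256:]=0
c=max(cv2.findContours(m,0,2)[0],key=cv2.contourArea)[:,0]
ap=cv2.approxPolyDP(c[:,None],3,True)[:,0]
for p,q in zip(ap,cast('scene',ap,83)): print('tub',p,q.round())
E
```

```text
lid [324 200] [451. 135.  24.]
lid [312 245] [631. 122.  24.]
lid [356 253] [641. 258.  24.]
lid [365 208] [465. 272.  24.]
lid [354 206] [462. 235.  24.]
lid [350 200] [438. 220.  24.]
bar [[550.61188979 195.57391477  50.        ]]
tub [189 208] [ 589. -270.   83.]
```

View pics/c1.png

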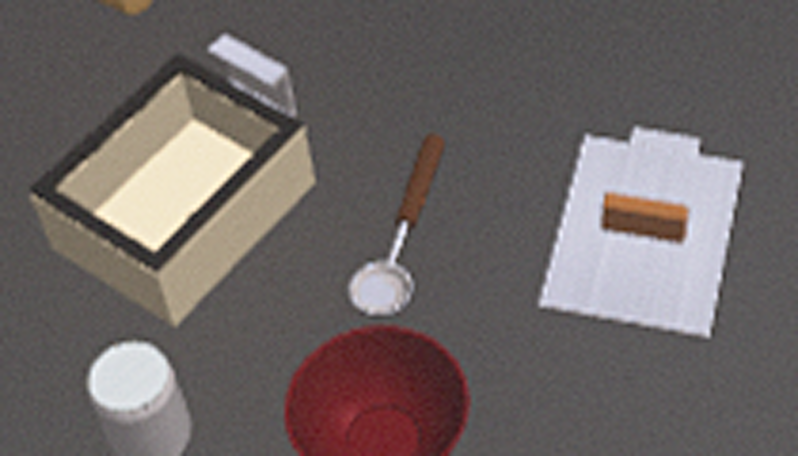

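The crop confirms the grey steel lid with its wooden bar at about (339,222). Its tongue points up, towards the robot. The tub's gasket corners in crop px are (180,58), (303,124), (155,268) and (35,190), and the catch is at (255,70).

```bash
python3 - <<'E'
from h import *
c=np.array([(180,58),(303,124),(155,268),(35,190)])/3.8+[170,165]
q=cast('scene',c,83);print(q.round());print(q.mean(0))
n=q[:2].mean(0);f=q[2:].mean(0);print(np.linalg.norm(f-n),np.degrees(np.arctan2(*(f-n)[1::-1])),np.linalg.norm(q[0]-q[1]),np.linalg.norm(q[2]-q[3]))
print(proj('side',q))
s=state();print(R.from_euler('xyz',s['ee_rot'],degrees=True).as_matrix().round(3))
E
```

```text
[[ 465. -215.   83.]
 [ 521.  -93.   83.]
 [ 679. -173.   83.]
 [ 619. -291.   83.]]
[ 571.09946332 -193.15523774   83.        ]
174.25334915886646 -26.645467667559714 134.2566955824392 132.28470120828308
[[382.73446587 185.72389313]
 [351.4415339  190.82997824]
 [338.08197752 168.9836984 ]
 [367.35805491 165.21066791]]
[[-0.904  0.428 -0.001]
 [ 0.428  0.904 -0.001]
 [ 0.    -0.002 -1.   ]]
```

```bash
cat >> h.py <<'E'
def plan(pos,rpy,n,grip,frm=None):
    """rows for n equal steps to the target; frm=(pos,rpy) commanded, else measured"""
    s=state(); p,r=frm if frm else (s['ee_pos'],s['ee_rot'])
    A=R.from_euler('xyz',r,degrees=True);B=R.from_euler('xyz',rpy,degrees=True);p=np.array(p,float)
    w=(A.inv()*B).as_rotvec(degrees=True); out=[]
    for i in range(n):
        d=A.inv().apply((np.array(pos)-p)/(n-i)).round(1); wi=((A.inv()*B).as_rotvec(degrees=True)/(n-i)).round(1)
        p=p+A.apply(d); A=A*R.from_rotvec(wi,degrees=True)
        out.append(' '.join(f'{v:g}' for v in [*d,*wi,grip]))
    for i in range(0,n,5): print('; '.join(out[i:i+5]))
    if max(map(abs,map(float,' '.join(out).split())))>91.2: print('BIG')
E
python3 - <<'E'
from h import *
print('jar',cast('scene',[433,252],0))
plan([540,140,300],[180,0,85.7],10,91)
E
```

```text
jar [[588.36124582 493.53102683   0.        ]]
-42.8 -21.7 -8.6 -0 0 6.9 91; -45.1 -16.4 -8.7 -0 0 6.9 91; -46.8 -10.9 -8.6 -0 0 6.9 91; -47.8 -5.2 -8.7 -0 0 6.9 91; -48 0.6 -8.6 -0 0 6.9 91
-47.6 6.4 -8.7 -0 0 6.9 91; -46.5 12 -8.6 -0 0 6.9 91; -44.7 17.5 -8.7 -0 0 6.9 91; -42.3 22.8 -8.6 -0 0 6.9 91; -39.3 27.7 -8.7 -0 0.1 6.9 91
```

Call:
arm_command(deltas="-42 -20 -8 0 0 6.9 91; -43 -14 -8 0 0 6.9 91; -44 -9 -8 0 0 6.9 91; -44 -4 -8 0 0 6.9 91; -44 1 -8 0 0 6.9 91")

```text
time_s: 0.72
ee_pos: [388.3, 344.0, 253.9]
ee_rot: [-180.0, 0.0, 120.0]
force: [0.3, 0.1, -0.2]
gripper_width: 90.7
```

Call:
arm_command(deltas="-42 7 -8 0 0 6.9 91; -40 12 -8 0 0 6.9 91; -38 18 0 0 0 6.9 91; -34 22 0 0 0 6.9 91; -25 20 0 0 0 6.9 91")

```text
time_s: 1.35
ee_pos: [518.8, 193.8, 269.5]
ee_rot: [-180.0, 0.0, 85.4]
force: [-0.8, 1.3, -0.1]
gripper_width: 91.1
```

Call:
arm_command(deltas="0 0 0 0 0 0 91; 0 0 0 0 0 0 91")

```text
time_s: 1.6
ee_pos: [517.5, 195.5, 269.6]
ee_rot: [-179.9, -0.0, 85.7]
force: [-0.2, -0.2, -0.3]
gripper_width: 91.0
```

```bash
python3 - <<'E'
from h import *
s=state();im=grab_frame('wrist')[:,:,::-1].copy();cv2.imwrite('pics/w1.png',im)
import pickle;pickle.dump(s,open('s1.pkl','wb'));print(s['ee_pos'],s['ee_rot'])
hsv=cv2.cvtColor(im,cv2.COLOR_BGR2HSV)
m=((hsv[...,2]>130)&(hsv[...,1]<60)).astype(np.uint8)
for c in sorted(cv2.findContours(m,0,2)[0],key=cv2.contourArea)[-3:]:
    for p,w in zip(*(lambda a:(a,cast('wrist',a,24,s)))(cv2.approxPolyDP(c,6,True)[:,0])): print(p,w.round(1))
    print()
E
```

```text
[517.50371383 195.47052933 269.58177099] [-1.79929794e+02 -1.07805093e-02  8.57357835e+01]
[14  0] [184.6 423.3  24. ]
[43 41] [205.7 378.2  24. ]
[81 58] [245.9 356.4  24. ]
[121  47] [296.6 364.9  24. ]
[143   1] [332.8 411.2  24. ]

[131 284] [241.2  55.9  24. ]
[504 281] [773.3  20.9  24. ]
[497 262] [761.5  51.3  24. ]
[133 262] [251.3  89.4  24. ]

[266 118] [459.8 270.4  24. ]
[268 146] [458.4 235.7  24. ]
[254 149] [440.  233.2  24. ]
[255 190] [434.8 179.5  24. ]
[270 196] [453.7 169.9  24. ]
[272 223] [452.3 132.1  24. ]
[403 217] [630.2 127.4  24. ]
[408 116] [637.6 259.6  24. ]
```

View pics/w1.png

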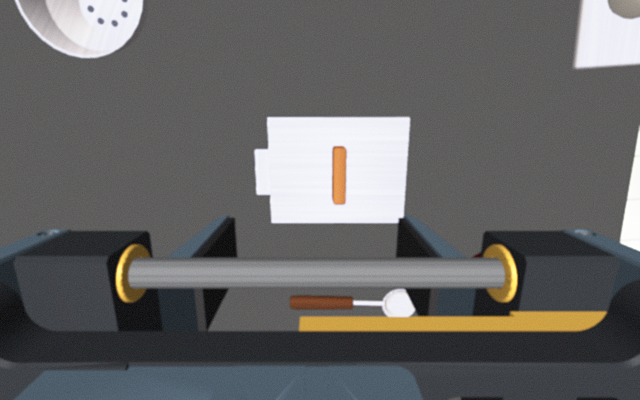

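The wrist view shows the lid with its bar at (339,175) and its tongue to the left. Nothing stands around the bar.

```bash
python3 - <<'E'
from h import *;import pickle
s=pickle.load(open('s1.pkl','rb'));im=cv2.imread('pics/w1.png');hsv=cv2.cvtColor(im,cv2.COLOR_BGR2HSV)
w=((hsv[...,1]>120)&(hsv[...,2]>60)&(hsv[...,0]<20)).astype(np.uint8)[:215]
c=max(cv2.findContours(w,0,2)[0],key=cv2.contourArea)
r=cv2.minAreaRect(c);print(r);b=cast('wrist',cv2.boxPoints(r),60,s);print(b.round(1),b.mean(0))
plan([546,197,150],[180,0,86.5],5,60)
E
```

```text
((338.9999694824219, 174.99998474121094), (11.999998092651367, 55.99999237060547), 0.0)
[[535.6 163.6  60. ]
 [539.8 231.3  60. ]
 [553.8 230.3  60. ]
 [550.2 162.5  60. ]] [544.85327543 196.94896928  60.        ]
0.7 5.7 23.9 -0 -0 -0.1 60; 0.6 5.7 24 -0 -0 -0.2 60; 0.6 5.7 23.9 -0 -0 -0.1 60; 0.7 5.7 24 -0 -0 -0.2 60; 0.6 5.8 23.9 -0 -0 -0.1 60
```

Call:
arm_command(deltas="1 7 40 0 0 -0.1 60; 0.5 7 40 0 0 -0.1 60; 0.5 7 40 0 0 -0.1 60; 0.5 7 40 0 0 -0.1 60; 0.5 0 40 0 0 0 60")

```text
time_s: 2.28
ee_pos: [546.0, 197.3, 69.0]
ee_rot: [180.0, -0.0, 86.2]
force: [-0.4, 0.5, -0.2]
gripper_width: 59.9
```

Call:
arm_command(deltas="0 0 20 0 0 0 60; 0 0 12 0 0 0 60; 0 0 4 0 0 0 60; 0 0 0 0 0 0 50")

```text
time_s: 2.78
ee_pos: [546.5, 196.6, 34.6]
ee_rot: [179.9, -0.0, 86.1]
force: [1.0, 0.9, -0.1]
gripper_width: 52.9
```

Now close on the bar, lift a little and look.

Call:
arm_command(deltas="0 0 1.5 0 0 0 30; 0 0 0 0 0 0 5; 0 0 0 0 0 0 5; 0 0 0 0 0 0 5; 0 0 0 0 0 0 5", force=55)

```text
time_s: 3.4
ee_pos: [545.9, 196.1, 32.6]
ee_rot: [-180.0, -0.0, 86.1]
force: [-1.6, 0.5, 2.5]
gripper_width: 15.6
```

Call:
arm_command(deltas="0 0 0 0 0 0 5; 0 0 -10 0 0 0 5; 0 0 -30 0 0 0 5; 0 0 -40 0 0 0 5; 0 0 -40 0 0 0 5")

```text
time_s: 4.03
ee_pos: [545.9, 195.9, 153.1]
ee_rot: [-179.9, 0.0, 86.1]
force: [-0.4, 0.1, -5.2]
gripper_width: 15.7
```

Call:
arm_command(deltas="0 0 -40 0 0 0 5; 0 0 0 0 0 0 5")

```text
time_s: 4.28
ee_pos: [548.2, 196.8, 195.5]
ee_rot: [179.6, -0.2, 86.1]
force: [0.1, 0.0, -6.3]
gripper_width: 15.7
```

```bash
python3 - <<'E'
from h import *
s=state();print(s['ee_pos'],s['ee_rot'],s['force'])
print(cast('scene',[248,272],0))
plan([571,-193,230],[180,0,63.4],10,5)
E
```

```text
[548.18358564 196.76046681 195.45033521] [ 1.79594604e+02 -1.66032552e-01  8.60873878e+01] [ 0.14118706  0.02832729 -6.29690021]
[[738.48188142 -56.36215275   0.        ]]
-38.7 5 -3.5 0 -0 2.3 5; -38.5 6.5 -3.5 0 -0 2.3 5; -38.2 8 -3.5 0 -0 2.3 5; -37.8 9.6 -3.5 0.1 -0 2.3 5; -37.4 11.1 -3.6 0 -0 2.2 5
-37 12.5 -3.6 0 -0.1 2.3 5; -36.5 14 -3.5 0.1 -0 2.2 5; -35.9 15.4 -3.5 0 -0.1 2.3 5; -35.2 16.8 -3.5 0.1 -0 2.2 5; -34.6 18.1 -3.5 0 -0.1 2.3 5
```

```bash
python3 - <<'E'
from h import *
T=(R.from_euler('xyz',[180,0,63.4],degrees=True)*R.from_euler('y',12,degrees=True)).as_euler('xyz',degrees=True);print(T)
plan([479,-376,350],T,15,5)
E
```

```text
[180.  -12.   63.4]
-38.4 -1.9 -10.4 -0.1 0.8 1.5 5; -38.3 -0.9 -11 -0.1 0.8 1.5 5; -38.1 0.1 -11.5 -0.1 0.8 1.5 5; -37.9 1.1 -12 -0.1 0.8 1.5 5; -37.7 2.2 -12.6 -0.1 0.8 1.5 5
-37.5 3.2 -13.1 -0.2 0.8 1.5 5; -37.2 4.2 -13.6 -0.1 0.8 1.5 5; -36.9 5.2 -14.1 -0.2 0.8 1.5 5; -36.5 6.2 -14.6 -0.2 0.7 1.5 5; -36.2 7.2 -15 -0.1 0.8 1.5 5
-35.8 8.1 -15.5 -0.2 0.7 1.5 5; -35.3 9.1 -15.9 -0.1 0.8 1.5 5; -34.9 10.1 -16.3 -0.2 0.7 1.5 5; -34.4 11 -16.8 -0.1 0.8 1.6 5; -33.8 12 -17.2 -0.2 0.7 1.5 5
```

Call:
arm_command(deltas="-38 -2 -10 0 0.8 1.5 5; -38 -1 -11 0 0.8 1.5 5; -38 0 -11.5 0 0.8 1.5 5; -38 1 -12 0 0.8 1.5 5; -38 2 -12.5 0 0.8 1.5 5")

```text
time_s: 4.9
ee_pos: [521.7, 4.6, 241.7]
ee_rot: [-179.5, -4.0, 78.5]
force: [0.0, 0.6, -5.3]
gripper_width: 15.7
```

Call:
arm_command(deltas="-37.5 3 -13 -0.1 0.8 1.5 5; -37 4 -13.5 -0.1 0.8 1.5 5; -37 5 -14 -0.1 0.8 1.5 5; -36.5 6 -14.5 -0.2 0.8 1.5 5; -36 7 -15 -0.2 0.8 1.5 5")

```text
time_s: 5.52
ee_pos: [499.2, -185.7, 293.3]
ee_rot: [-179.4, -8.0, 70.9]
force: [0.7, -0.1, -5.3]
gripper_width: 15.7
```

Call:
arm_command(deltas="-36 8 -15.5 -0.2 0.8 1.5 5; -35.5 9 -16 -0.2 0.8 1.5 5; -35 10 -16 -0.2 0.8 1.5 5; -34 11 -17 -0.2 0.8 1.5 5; -34 12 -17 -0.2 0.8 1.5 5")

```text
time_s: 6.15
ee_pos: [477.0, -376.9, 344.2]
ee_rot: [-179.1, -12.0, 63.2]
force: [1.5, 0.1, -4.0]
gripper_width: 16.0
```

Call:
arm_command(deltas="0 0 0 0 0 0 5; 0 0 0 0 0 0 5; 0 0 0 0 0 0 5")

```text
time_s: 6.52
ee_pos: [477.6, -374.6, 345.9]
ee_rot: [-179.2, -11.9, 63.4]
force: [-0.2, 0.1, -4.6]
gripper_width: 15.9
```

```bash
python3 - <<'E'
from h import *;import pickle
s=state();im=grab_frame('wrist')[:,:,::-1].copy();cv2.imwrite('pics/w2.png',im)
pickle.dump(s,open('s2.pkl','wb'));print(s['ee_pos'],s['ee_rot'])
q=np.array([(465,-215,83),(521,-93,83),(679,-173,83),(619,-291,83)]);print(proj('wrist',q,s))
E
```

```text
[ 477.64286006 -374.57720761  345.90401409] [-179.21502388  -11.92877276   63.40530257]
[[258.82420043 110.95391711]
 [255.06678642  11.03270383]
 [385.9861493   11.08407336]
 [384.27571292 110.19568785]]
```

View pics/w2.png

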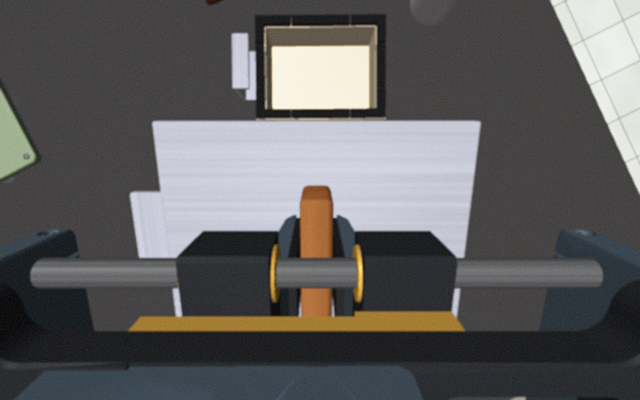

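The tub's gasket frame spans px (256,15) to (385,117), with the catch on its left at (240,62). The lid's edge runs from (153,122) to (480,122).

```bash
python3 - <<'E'
from h import *;import pickle
s=pickle.load(open('s2.pkl','rb'));im=cv2.imread('pics/w2.png');g=im.max(2)
print(g[60,225:275].tolist());print(g[60,370:400].tolist());print(g[5:45,320].tolist());print(g[100:126,320].tolist())
m=(g<30).astype(np.uint8);m[122:]=0;m[:,:245]=0;m[:,400:]=0
c=max(cv2.findContours(m,0,2)[0],key=cv2.contourArea);h=cv2.convexHull(c)
ap=cv2.approxPolyDP(h,4,True)[:,0];print(ap.tolist())
q=cast('wrist',ap,83,s);print(q.round(1),q.mean(0))
# lid corners in tool frame
K,Rm,t=cam('wrist',s);M=camera_model('wrist')['mount']
for px in [(153,122),(480,122)]:
    d=M[:3,:3]@np.linalg.inv(K)@np.array([*px,1.]);o=M[:3,3];print('tool',o+d*((8.6-o[2])/d[2]))
# lip corners: top at z=104 
print(cast('wrist',[(232,33),(249,33),(232,88),(249,88)],104,s).round(1))
E
```

```text
[68, 68, 73, 67, 71, 79, 125, 178, 210, 221, 219, 224, 224, 225, 223, 216, 221, 220, 220, 219, 219, 217, 197, 172, 176, 207, 219, 219, 214, 200, 153, 76, 33, 29, 31, 29, 31, 28, 49, 101, 125, 115, 89, 74, 72, 83, 144, 224, 251, 251]
[140, 130, 131, 138, 151, 151, 116, 56, 27, 32, 34, 31, 28, 29, 34, 45, 59, 72, 74, 70, 68, 73, 78, 70, 70, 71, 71, 70, 70, 70]
[71, 68, 72, 69, 68, 69, 69, 68, 66, 60, 41, 28, 32, 27, 33, 35, 22, 34, 24, 24, 80, 124, 145, 118, 101, 97, 96, 99, 95, 101, 98, 91, 94, 101, 97, 96, 96, 96, 94, 97]
[249, 248, 249, 249, 248, 249, 249, 250, 230, 135, 35, 25, 33, 28, 29, 31, 31, 77, 154, 180, 168, 191, 211, 218, 213, 218]
[[347, 21], [293, 24], [335, 16]]
[[ 626.3 -161.1   83. ]
 [ 559.3 -131.6   83. ]
 [ 614.8 -147.8   83. ]] [ 600.11208674 -146.82719265   83.        ]
tool [ 67.37827429 -88.60992135   8.6       ]
tool [67.39133222 88.44587027  8.6       ]
[[ 480.4 -116.3  104. ]
 [ 500.1 -126.3  104. ]
 [ 448.4 -179.   104. ]
 [ 468.3 -189.   104. ]]
```

```bash
python3 - <<'E'
from h import *;import pickle
s=pickle.load(open('s2.pkl','rb'));im=cv2.imread('pics/w2.png');g=im.max(2).astype(float)
def edge(line,lo,hi): # first index where value falls under 50, subpixel
    for i in range(lo,hi,1 if hi>lo else -1):
        if line[i]<50: 
            j=i-(1 if hi>lo else -1); return j+(line[j]-50)/(line[j]-line[i])*(i-j)
L=lambda r:(edge(g[r],253,270),r); Rr=lambda r:(edge(g[r],392,372),r)
Tp=lambda c:(c,edge(g[:,c],5,30)); B=lambda c:(c,edge(g[:,c],121,105))
for n,f,v in(('near',L,range(52,105,6)),('far',Rr,range(25,110,8)),('left',Tp,range(270,375,10)),('right',B,range(270,375,10))):
    q=cast('wrist',[f(i) for i in v],83,s)[:,:2]; c=q.mean(0); d=np.linalg.svd(q-c)[2][0]
    print(n,c.round(1),np.degrees(np.arctan2(d[1],d[0])).round(1), (q-c)@[-d[1],d[0]] .round(1) if 0 else '')
E
```

```text
near [ 483.7 -171.5] -116.8 
far [ 646.6 -237. ] -116.2 Traceback (most recent call last):
  File "<stdin>", line 10, in <module>
    u, s, vh = gufunc(a, signature=signature)
               ~~~~~~^^^^^^^^^^^^^^^^^^^^^^^^
    raise LinAlgError("SVD did not converge")
numpy.linalg.LinAlgError: SVD did not converge
```

```bash
python3 - <<'E'
from h import *;import pickle
s=pickle.load(open('s2.pkl','rb'))
q=cast('wrist',[(256.3,66),(385.6,66),(320,15.2),(320,117)],83,s)
a=np.radians(-26.5);X=np.array([np.cos(a),np.sin(a)]);Y=np.array([-X[1],X[0]])
for p in q: print(p[:2]@X,p[:2]@Y)
cx=(q[0,:2]@X+q[1,:2]@X)/2; cy=(q[2,:2]@Y+q[3,:2]@Y)/2
print(cx,cy,cx*X+cy*Y)
lip=cast('wrist',[(232,33),(249,33),(232,88),(249,88)],104,s)[:,:2]
for p in lip: print('lip',p@X-cx,p@Y-cy)
c=np.array([571.1,-193.2]);print('scene',c@X,c@Y)
E
```

```text
508.97970314467904 75.83353860704794
685.0376361017176 75.18822673352834
595.830413863268 143.2122652141187
596.0541157838841 6.71064580558926
597.0086696231983 74.96145550985398 [ 567.73121014 -199.29838046]
lip -115.20841985075668 35.27447727516456
lip -93.10365102909037 35.165011356670945
lip -115.85509793223957 -35.12890801220463
lip -93.60235812336435 -35.19125479777242
scene 597.3024314037316 81.92225240550057
```

```bash
cat >> h.py <<'E'
a=np.radians(-26.5);X=np.array([np.cos(a),np.sin(a)]);Y=np.array([-X[1],X[0]])
E
python3 - <<'E'
from h import *
plan([*(607*X+18*Y),160],[180,0,63.5],5,5)
E
```

```text
19.7 3 42.2 -0.1 -2.4 -0 5; 21.5 2.9 41.4 -0.2 -2.4 0 5; 23.2 2.8 40.4 -0.1 -2.4 0 5; 24.8 2.7 39.4 -0.2 -2.4 0 5; 26.5 2.5 38.4 -0.1 -2.3 0 5
```

Call:
arm_command(deltas="20 3 42 -0.1 -2.4 0 5; 21.5 3 41.5 -0.2 -2.4 0 5; 23 3 40.5 -0.1 -2.4 0 5; 25 3 39.5 -0.2 -2.4 0 5; 26.5 2.5 38.5 -0.1 -2.3 0 5")

```text
time_s: 7.2
ee_pos: [552.6, -254.1, 159.6]
ee_rot: [179.9, 0.0, 63.5]
force: [1.0, -0.7, -4.8]
gripper_width: 15.2
```

Call:
arm_command(deltas="0 0 0 0 0 0 5; 0 0 0 0 0 0 5; 0 0 0 0 0 0 5")

```text
time_s: 7.58
ee_pos: [552.6, -257.2, 162.0]
ee_rot: [179.8, 0.0, 63.4]
force: [-0.0, -0.7, -5.1]
gripper_width: 15.6
```

```bash
python3 - <<'E'
from h import *;import pickle
s=state();im=grab_frame('wrist')[:,:,::-1].copy();cv2.imwrite('pics/w3.png',im)
a=grab_frame('scene')[:,:,::-1];cv2.imwrite('pics/scene3.png',a);b=grab_frame('side')[:,:,::-1];cv2.imwrite('pics/side3.png',b)
pickle.dump(s,open('s3.pkl','wb'));print(s['ee_pos'],s['ee_rot'],s['ee_pos'][:2]@X,s['ee_pos'][:2]@Y)
crop(im,110,0,420,200,1.9,'pics/w3c.png')
E
```

```text
[ 552.64436996 -257.18503475  162.00312715] [1.79779677e+02 7.68044944e-03 6.33783267e+01] 609.3358364964586 16.42498441879223
```

View pics/w3c.png

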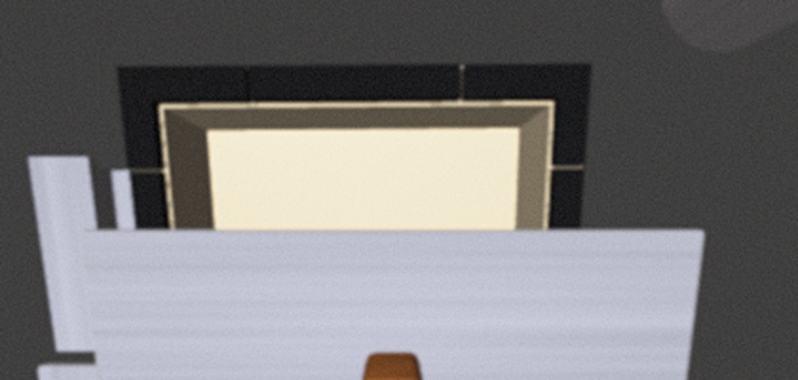

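```bash
python3 - <<'E'
from h import *;import pickle
s=pickle.load(open('s3.pkl','rb'));f=lambda p:np.array(p)/1.9+[110,0]
tcp=s['ee_pos'][:2]
def rel(px,z): 
    q=cast('wrist',[f(p) for p in px],z,s)[:,:2]-tcp; return np.c_[q@X,q@Y].round(1)
print('gasket left corners rel tcp',rel([(118,66),(591,65)],83))
print('inner rim corners z75',rel([(160,105),(554,101)],75))
print('lip left end z104',rel([(28,156),(88,156)],104))
print('plate top left', rel([(113,170)],75+23))
zt=s['ee_pos'][2]
for dz in(8.6,11): print('lid corners',dz,rel([(85,230),(704,230)],zt-dz))
E
```

```text
gasket left corners rel tcp [[-101.6  127.1]
 [  74.7  127.2]]
inner rim corners z75 [[-90.  115.1]
 [ 63.7 116.3]]
lip left end z104 [[-128.    93.3]
 [-106.9   93.3]]
plate top left [[-101.2   89.1]]
lid corners 8.6 [[-87.2  68.2]
 [ 88.9  67.8]]
lid corners 11 [[-88.4  68.2]
 [ 90.2  67.8]]
```

Relative to the TCP, the tub's centre is at x -13.2, y +58.9. The lid's centre is at about x +0.9, y -1, and its yaw matches the tub's. Next I tilt the far end up 10° and move over the tub.

```bash
python3 - <<'E'
from h import *
plan([*(611*X+76.4*Y),162],[170,0,63.4],4,5)
plan([*(611*X+76.4*Y),121.5],[170,0,63.4],3,5,frm=([*(611*X+76.4*Y),162],[170,0,63.4]))
E
```

```text
15 0.5 -0.1 -2.5 0 -0 5; 15 0.5 -0.1 -2.4 0 -0 5; 15 0.5 -0.1 -2.5 0 -0 5; 15.1 0.5 -0.2 -2.4 0 -0 5
0 -2.3 13.3 0 0 0 5; -0 -2.4 13.3 0 0 0 5; -0 -2.3 13.3 0 0 0 5
```

Call:
arm_command(deltas="15 0.5 0 -2.5 0 0 5; 15 0.5 0 -2.5 0 0 5; 15 0.5 0 -2.5 0 0 5; 15 0.5 0 -2.5 0 0 5; 0 0 0 0 0 0 5")

```text
time_s: 8.35
ee_pos: [580.1, -202.8, 160.9]
ee_rot: [170.0, 0.0, 63.5]
force: [0.0, -0.7, -3.7]
gripper_width: 15.2
```

Call:
arm_command(deltas="0 -1.2 7 0 0 0 5; 0 -1.2 7 0 0 0 5; 0 0 0 0 0 0 5; 0 0 0 0 0 0 5")

```text
time_s: 8.85
ee_pos: [580.9, -203.8, 146.1]
ee_rot: [170.0, 0.0, 63.4]
force: [-0.3, -0.3, -3.4]
gripper_width: 16.0
```

```bash
python3 - <<'E'
from h import *
s=state();print(s['ee_pos'],s['ee_rot'],s['ee_pos'][:2]@X,s['ee_pos'][:2]@Y,s['force'])
a=grab_frame('scene')[:,:,::-1];b=grab_frame('side')[:,:,::-1]
A=cv2.resize(a[130:270,150:300],None,fx=3.5,fy=3.5,interpolation=2);B=cv2.resize(b[120:230,310:430],None,fx=4.45,fy=4.45,interpolation=2)
B=B[:490] ; A=A[:B.shape[0],:400] if 0 else cv2.resize(A,(400,int(A.shape[0]*400/A.shape[1])));B=cv2.resize(B,(400,A.shape[0]))
cv2.imwrite('pics/pair4.png',np.hstack([A,B]))
E
```

```text
[ 580.93708571 -203.76326347  146.134263  ] [1.69970370e+02 1.19052881e-02 6.34054552e+01] 610.8192824834972 76.85811108647682 [-0.33805928 -0.3448302  -3.39918389]
```

View pics/pair4.png

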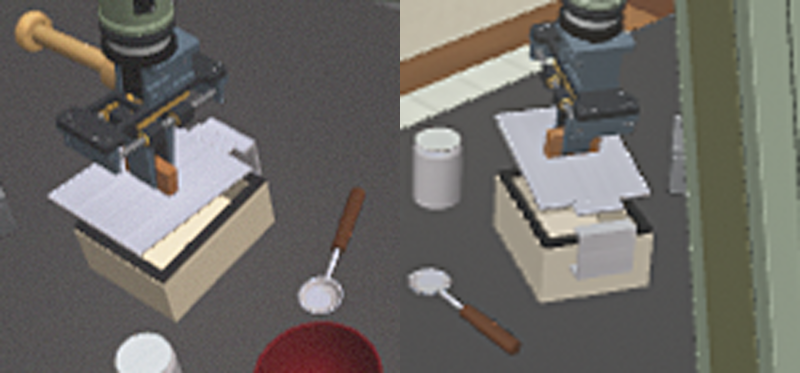

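The far end is raised over the tub and the tongue is on the catch side. Next I lower it to tongue height, between the gasket and the lip.

Call:
arm_command(deltas="0 -1.7 10 0 0 0 5; 0 -1.6 9 0 0 0 5; 0 -1 5 0 0 0 5; 0 0 0 0 0 0 5; 0 0 0 0 0 0 5")

```text
time_s: 9.57
ee_pos: [581.1, -203.5, 122.2]
ee_rot: [169.9, 0.0, 63.4]
force: [-0.4, -0.5, -4.1]
gripper_width: 16.0
```

Call:
arm_command(deltas="0 -3 -0.5 0 0 0 5; 0 -3 -0.5 0 0 0 5; 0 -3 -0.5 0 0 0 5; 0 0 0 0 0 0 5")

```text
time_s: 10.07
ee_pos: [572.4, -199.2, 122.0]
ee_rot: [170.0, 0.0, 63.4]
force: [0.3, 0.6, -4.6]
gripper_width: 15.5
```

```bash
python3 - <<'E'
from h import *
s=state();print(s['ee_pos'],s['ee_rot'],s['ee_pos'][:2]@X,s['ee_pos'][:2]@Y,s['force'])
a=grab_frame('scene')[:,:,::-1];b=grab_frame('side')[:,:,::-1];w=grab_frame('wrist')[:,:,::-1]
A=cv2.resize(a[150:250,180:280],(400,400),interpolation=2);B=cv2.resize(b[140:220,335:415],(400,400),interpolation=2)
cv2.imwrite('pics/w5.png',w)
cv2.imwrite('pics/pair5.png',np.hstack([A,B]))
E
```

```text
[ 572.40299434 -199.18628783  121.95099275] [1.69956536e+02 9.51083136e-03 6.34328117e+01] 601.1395943509013 77.1463109589209 [ 0.34469006  0.57896142 -4.63259916]
```

View pics/pair5.png

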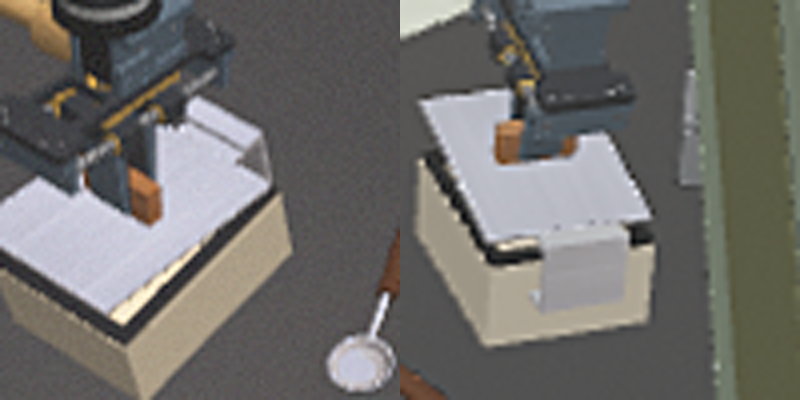

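The tongue is going under the lip with no contact force. I move on to the final x, then lower.

Call:
arm_command(deltas="0 -3 -0.5 0 0 0 5; 0 -3 -0.5 0 0 0 5; 0 0 0 0 0 0 5; 0 0 0 0 0 0 5")

```text
time_s: 10.72
ee_pos: [567.3, -196.6, 121.8]
ee_rot: [169.9, 0.0, 63.4]
force: [0.1, -0.0, -4.6]
gripper_width: 15.8
```

Call:
arm_command(deltas="0 -0.4 2 0 0 0 5; 0 -0.4 2 0 0 0 5; 0 0 0 0 0 0 5; 0 0 0 0 0 0 5")

```text
time_s: 11.22
ee_pos: [567.2, -196.6, 117.7]
ee_rot: [170.0, 0.0, 63.4]
force: [-0.5, 0.4, -4.8]
gripper_width: 15.5
```

```bash
python3 - <<'E'
from h import *
s=state();p=s['ee_pos'];print(p,s['ee_rot'],p[:2]@X,p[:2]@Y,s['force'])
# swing: TCP offset 3.5 above lid_center, pivot at lid(-83,-12); keep pivot at tub z 75+9
o=np.array([-0.9,3.5])+[83,12]
px=p[:2]@X; x0=None; frm=None; y=p[:2]@Y
for th in (10,8,6,4,2,0):
    t=np.radians(th); r=np.array([np.cos(t)*o[0]-np.sin(t)*o[1],np.sin(t)*o[0]+np.cos(t)*o[1]])
    if x0 is None: x0=px-r[0]; 
    print(th,(x0+r[0]).round(1),(84.5+r[1]).round(1))
    tgt=([*((x0+r[0])*X+y*Y),84.5+r[1]],[180-th,0,63.4])
    plan(*tgt,1,5,frm=frm); frm=tgt
E
```

```text
[ 567.19044477 -196.58747899  117.66569269] [1.69956411e+02 7.55847444e-03 6.34251428e+01] 595.3151218045213 77.146246064365 [-0.49239777  0.42570521 -4.77603825]
10 595.3 114.0
0 -0.6 3.6 0 0 0 5
8 596.3 111.3
0 0.5 2.9 2 0 0 5
6 597.2 108.5
0 0.5 2.9 2 0 0 5
4 598.0 105.7
0 0.5 2.9 2 0 -0 5
2 598.7 102.9
0 0.5 2.9 2 0 0 5
0 599.3 100.0
0 0.5 2.9 2 -0 -0 5
```

Call:
arm_command(deltas="0 -0.6 3.6 0 0 0 5; 0 -0.2 2.8 2 0 0 5; 0 -0.2 2.8 2 0 0 5; 0 0 0 0 0 0 5; 0 0 0 0 0 0 5")

```text
time_s: 11.85
ee_pos: [567.4, -196.7, 108.3]
ee_rot: [174.0, 0.0, 63.4]
force: [0.2, -0.7, -4.4]
gripper_width: 15.3
```

Call:
arm_command(deltas="0 -0.2 2.7 2 0 0 5; 0 0 0 0 0 0 5; 0 -0.2 2.7 2 0 0 5; 0 0 0 0 0 0 5; 0 0 0 0 0 0 5")

```text
time_s: 12.48
ee_pos: [567.5, -196.7, 103.1]
ee_rot: [177.9, 0.0, 63.4]
force: [0.1, 0.1, -5.6]
gripper_width: 16.0
```

Call:
arm_command(deltas="0 0 2.8 2 0 0 5; 0 0 0 0 0 0 5; 0 0 0 0 0 0 5")

```text
time_s: 12.85
ee_pos: [567.6, -196.8, 100.3]
ee_rot: [179.9, 0.0, 63.4]
force: [0.3, -0.1, -4.9]
gripper_width: 15.5
```

Call:
arm_command(deltas="0 0 1 0 0 0 5; 0 0 0 0 0 0 5; 0 0 0 0 0 0 5")

```text
time_s: 13.22
ee_pos: [567.7, -196.9, 99.3]
ee_rot: [180.0, 0.0, 63.4]
force: [-0.4, 1.1, -4.3]
gripper_width: 15.9
```

Call:
arm_command(deltas="0 0 1 0 0 0 5; 0 0 0 0 0 0 5; 0 0 0 0 0 0 5")

```text
time_s: 13.6
ee_pos: [567.8, -196.9, 98.2]
ee_rot: [180.0, 0.0, 63.4]
force: [-0.7, 0.7, -5.5]
gripper_width: 15.8
```

Call:
arm_command(deltas="0 0 1 0 0 0 5; 0 0 0 0 0 0 5; 0 0 0 0 0 0 5")

```text
time_s: 13.98
ee_pos: [567.9, -196.9, 97.6]
ee_rot: [179.9, 0.0, 63.4]
force: [-0.5, 0.2, -1.4]
gripper_width: 15.8
```

Call:
arm_command(deltas="0 0 0.6 0 0 0 5; 0 0 0 0 0 0 5; 0 0 0 0 0 0 30; 0 0 0 0 0 0 40; 0 0 0 0 0 0 40")

```text
time_s: 14.6
ee_pos: [567.9, -196.9, 96.5]
ee_rot: [179.9, 0.0, 63.4]
force: [0.4, -0.5, -0.1]
gripper_width: 39.3
```

Call:
arm_command(deltas="0 0 -5 0 0 0 40; 0 0 -20 0 0 0 40; -10 0 -30 0 0 0 0; -20 0 -35 0 0 0 0; -20 0 -35 0 0 0 0")

```text
time_s: 15.22
ee_pos: [545.1, -241.9, 223.0]
ee_rot: [179.9, 0.0, 63.5]
force: [0.1, -0.8, -0.8]
gripper_width: 12.6
```

Call:
arm_command(deltas="0 0 0 0 0 0 0; 0 0 0 0 0 0 0", force=40)

```text
time_s: 15.48
ee_pos: [545.0, -241.1, 220.9]
ee_rot: [-180.0, -0.0, 63.4]
force: [0.4, 0.6, -0.7]
gripper_width: 0.3
```

```bash
python3 - <<'E'
from h import *;import pickle
s=state();im=grab_frame('wrist')[:,:,::-1].copy();pickle.dump(s,open('s6.pkl','wb'));cv2.imwrite('pics/w6.png',im)
p=s['ee_pos'];print(p,s['ee_rot'],p[:2]@X,p[:2]@Y,s['gripper_width'])
E
```

```text
[ 544.96508549 -241.09182573  220.94465702] [-1.79973910e+02 -9.98958683e-03  6.34172723e+01] 595.2826262740722 27.400870217833155 0.30101351557021305
```

View pics/w6.png

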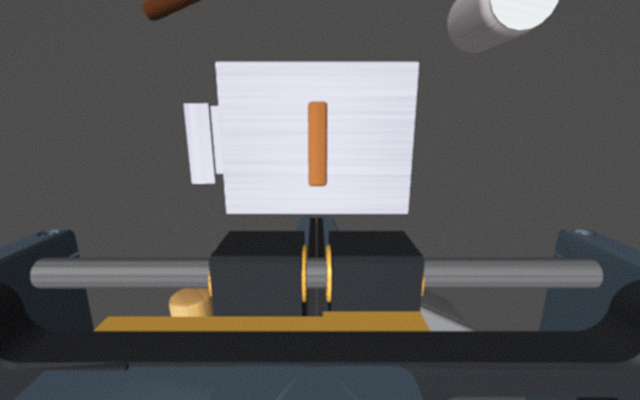

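The lid lies on the tub with its corners at px (215,62), (419,62), (409,213) and (226,213). The tongue runs under the lip at (200,143).

```bash
python3 - <<'E'
from h import *;import pickle
s=pickle.load(open('s6.pkl','rb'))
q=cast('wrist',[(216,62),(419,62),(409,213.5),(226,213.5)],89,s)[:,:2]
print(np.c_[q@X,q@Y].round(1),np.c_[q@X,q@Y].mean(0))
l=cast('wrist',[(184,104),(208,104),(191,184),(214,184)],104,s)[:,:2];print(np.c_[l@X,l@Y].round(1))
b=cast('wrist',[(309,102),(327,102),(309,186),(327,186)],119,s)[:,:2];print('bar',np.c_[b@X,b@Y].mean(0))
E
```

```text
[[507.4 145.1]
 [685.2 144.8]
 [686.1   6.5]
 [506.5   6.8]] [596.31462028  75.80476462]
[[481.7 109.2]
 [502.3 109.2]
 [481.   39.3]
 [501.9  39.3]]
bar [596.60849828  75.14688854]
```

The lid is centred within about 1 mm of the mouth. Now I press point by point with shut fingers, starting at the far right.

Call:
arm_command(deltas="-6 38.5 31 0 0 0 0; -6 38.5 31 0 0 0 0; 0 0 31 0 0 0 0; 0 0 31 0 0 0 0; 0 0 4 0 0 0 0")

```text
time_s: 16.15
ee_pos: [607.0, -285.1, 89.6]
ee_rot: [-179.6, 0.0, 63.5]
force: [-0.5, -0.3, 0.3]
gripper_width: 0.5
```

Call:
arm_command(deltas="0 0 3 0 0 0 0; 0 0 2 0 0 0 0; 0 0 1 0 0 0 0; 0 0 0 0 0 0 0")

```text
time_s: 16.65
ee_pos: [609.4, -287.0, 88.7]
ee_rot: [179.9, 0.0, 63.4]
force: [-0.0, -0.3, 2.0]
gripper_width: 0.5
```

Call:
arm_command(deltas="0 0 1 0 0 0 0; 0 0 0.5 0 0 0 0; 0 0 0 0 0 0 0")

```text
time_s: 17.02
ee_pos: [609.4, -287.0, 88.4]
ee_rot: [179.8, -0.0, 63.4]
force: [-1.6, 0.4, 8.9]
gripper_width: 0.3
```

Call:
arm_command(deltas="0 0 1 0 0 0 0; 0 0 0.5 0 0 0 0; 0 0 0 0 0 0 0")

```text
time_s: 17.4
ee_pos: [609.4, -287.0, 87.9]
ee_rot: [179.8, -0.0, 63.4]
force: [-2.2, 1.6, 12.1]
gripper_width: 0.4
```

Call:
arm_command(deltas="0 0 1 0 0 0 0; 0 0 0.5 0 0 0 0; 0 0 0 0 0 0 0")

```text
time_s: 17.77
ee_pos: [609.5, -287.0, 87.7]
ee_rot: [179.8, -0.0, 63.4]
force: [-4.4, 2.6, 17.1]
gripper_width: 0.5
```

Call:
arm_command(deltas="0 0 1 0 0 0 0; 0 0 0.5 0 0 0 0; 0 0 0 0 0 0 0")

```text
time_s: 18.15
ee_pos: [609.5, -287.1, 87.0]
ee_rot: [179.7, -0.0, 63.4]
force: [-6.2, 2.5, 20.4]
gripper_width: 0.7
```

Call:
arm_command(deltas="0 0 1 0 0 0 0; 0 0 0 0 0 0 0; 0 0 0 0 0 0 0")

```text
time_s: 18.52
ee_pos: [609.5, -287.2, 86.3]
ee_rot: [179.7, 0.0, 63.4]
force: [-5.3, 2.8, 21.4]
gripper_width: 0.2
```

Call:
arm_command(deltas="0 0 1 0 0 0 0; 0 0 0.5 0 0 0 0; 0 0 0 0 0 0 0; 0 0 0 0 0 0 0")

```text
time_s: 19.02
ee_pos: [609.6, -287.3, 85.0]
ee_rot: [179.7, 0.0, 63.4]
force: [-5.9, 2.7, 23.0]
gripper_width: 0.5
```

Call:
arm_command(deltas="0 0 1 0 0 0 0; 0 0 0.5 0 0 0 0; 0 0 0 0 0 0 0")

```text
time_s: 19.4
ee_pos: [609.7, -287.4, 84.1]
ee_rot: [179.7, 0.0, 63.4]
force: [-6.9, 2.0, 25.1]
gripper_width: 0.5
```

Call:
arm_command(deltas="0 0 -10 0 0 0 0; 0 0 -10 0 0 0 0; 40 0 0 0 0 0 0; 40 0 0 0 0 0 0; 40 -1 0 0 0 0 0")

```text
time_s: 20.02
ee_pos: [662.0, -178.1, 97.3]
ee_rot: [180.0, 0.0, 63.4]
force: [0.4, -0.0, 0.1]
gripper_width: 0.4
```

Call:
arm_command(deltas="0 0 4 0 0 0 0; 0 0 3 0 0 0 0; 0 0 2 0 0 0 0; 0 0 2 0 0 0 0; 0 0 1 0 0 0 0")

```text
time_s: 20.65
ee_pos: [661.1, -180.0, 87.8]
ee_rot: [179.9, 0.0, 63.3]
force: [-3.5, 0.9, 11.6]
gripper_width: 0.1
```

Call:
arm_command(deltas="0 0 1 0 0 0 0; 0 0 1 0 0 0 0; 0 0 1 0 0 0 0; 0 0 1 0 0 0 0; 0 0 0 0 0 0 0")

```text
time_s: 21.28
ee_pos: [661.3, -180.0, 85.3]
ee_rot: [179.9, -0.0, 63.3]
force: [-4.4, 1.3, 15.1]
gripper_width: 0.5
```

Call:
arm_command(deltas="0 0 1 0 0 0 0; 0 0 1 0 0 0 0; 0 0 1 0 0 0 0; 0 0 0 0 0 0 0; 0 0 0 0 0 0 0")

```text
time_s: 21.9
ee_pos: [661.4, -180.1, 83.7]
ee_rot: [179.8, -0.0, 63.3]
force: [-7.4, 1.5, 21.0]
gripper_width: 0.2
```

Call:
arm_command(deltas="0 0 1 0 0 0 0; 0 0 0 0 0 0 0; 0 0 0 0 0 0 0")

```text
time_s: 22.28
ee_pos: [661.4, -180.1, 83.6]
ee_rot: [179.8, -0.0, 63.3]
force: [-7.5, 3.7, 24.8]
gripper_width: 0.6
```

Call:
arm_command(deltas="0 0 -11 0 0 0 0; 0 0 -11 0 0 0 0; 0 -50 0 0 0 0 0; 0 -50 0 0 0 0 0; 0 -53 0 0 0 0 0")

```text
time_s: 22.9
ee_pos: [523.6, -110.3, 99.3]
ee_rot: [180.0, 0.0, 63.4]
force: [0.1, 0.0, -0.1]
gripper_width: 0.6
```

Call:
arm_command(deltas="0 0 5 0 0 0 0; 0 0 4 0 0 0 0; 0 0 2 0 0 0 0; 0 0 2 0 0 0 0; 0 0 1 0 0 0 0")

```text
time_s: 23.52
ee_pos: [525.9, -110.8, 86.8]
ee_rot: [180.0, -0.0, 63.4]
force: [-4.5, 2.2, 14.0]
gripper_width: 0.6
```

Call:
arm_command(deltas="0 0 1 0 0 0 0; 0 0 1 0 0 0 0; 0 0 1 0 0 0 0; 0 0 0 0 0 0 0; 0 0 0 0 0 0 0")

```text
time_s: 24.15
ee_pos: [525.9, -110.8, 85.1]
ee_rot: [179.9, -0.0, 63.4]
force: [-6.3, 3.5, 20.5]
gripper_width: 0.4
```

Call:
arm_command(deltas="0 0 1 0 0 0 0; 0 0 0 0 0 0 0; 0 0 0.5 0 0 0 0; 0 0 0 0 0 0 0; 0 0 0 0 0 0 0")

```text
time_s: 24.78
ee_pos: [526.0, -110.7, 84.0]
ee_rot: [179.9, -0.0, 63.4]
force: [-8.0, 3.8, 22.5]
gripper_width: 0.4
```

Call:
arm_command(deltas="0 0 1 0 0 0 0; 0 0 0 0 0 0 0; 0 0 0 0 0 0 0")

```text
time_s: 25.15
ee_pos: [525.9, -110.7, 83.8]
ee_rot: [179.9, -0.0, 63.4]
force: [-8.9, 4.3, 27.9]
gripper_width: 0.4
```

Call:
arm_command(deltas="0 0 -11 0 0 0 0; 0 12 -11 0 0 0 0; -30 12 0 0 0 0 0; -40 0 0 0 0 0 0; -30 0 0 0 0 0 0")

```text
time_s: 25.78
ee_pos: [502.1, -212.8, 101.6]
ee_rot: [179.9, 0.0, 63.4]
force: [0.7, 0.2, -0.0]
gripper_width: 0.0
```

Call:
arm_command(deltas="-20 -12 0 0 0 0 0; 0 -12 5 0 0 0 0; 0 0 4 0 0 0 0; 0 0 2 0 0 0 0; 0 0 2 0 0 0 0")

```text
time_s: 26.4
ee_pos: [471.9, -217.5, 89.0]
ee_rot: [179.9, 0.0, 63.5]
force: [0.4, -0.3, 3.0]
gripper_width: 0.7
```

Call:
arm_command(deltas="0 0 1 0 0 0 0; 0 0 1 0 0 0 0; 0 0 1 0 0 0 0; 0 0 0 0 0 0 0; 0 0 0 0 0 0 0")

```text
time_s: 27.02
ee_pos: [471.6, -217.9, 86.4]
ee_rot: [179.9, -0.0, 63.4]
force: [1.6, 2.5, 4.0]
gripper_width: 0.5
```

Call:
arm_command(deltas="0 0 1 0 0 0 0; 0 0 1 0 0 0 0; 0 0 1 0 0 0 0; 0 0 0 0 0 0 0; 0 0 0 0 0 0 0")

```text
time_s: 27.65
ee_pos: [471.5, -217.9, 84.6]
ee_rot: [179.9, -0.0, 63.4]
force: [-0.9, 4.2, 14.0]
gripper_width: 0.3
```

Call:
arm_command(deltas="0 0 1 0 0 0 0; 0 0 1 0 0 0 0; 0 0 1 0 0 0 0; 0 0 0 0 0 0 0; 0 0 0 0 0 0 0")

```text
time_s: 28.28
ee_pos: [471.6, -217.9, 83.0]
ee_rot: [179.8, -0.0, 63.4]
force: [-2.9, 5.4, 23.5]
gripper_width: 0.6
```

Call:
arm_command(deltas="0 0 -9 0 0 0 0; 0 0 -7 0 0 0 0; 0 40 0 0 0 0 0; 0 37 0 0 0 0 0; 0 0 5 0 0 0 0")

```text
time_s: 28.9
ee_pos: [542.0, -253.8, 90.6]
ee_rot: [179.9, 0.0, 63.4]
force: [-0.9, 0.8, -0.0]
gripper_width: 0.2
```

Call:
arm_command(deltas="0 0 3 0 0 0 0; 0 0 2 0 0 0 0; 0 0 2 0 0 0 0; 0 0 1 0 0 0 0; 0 0 0 0 0 0 0")

```text
time_s: 29.52
ee_pos: [540.0, -252.3, 83.4]
ee_rot: [179.9, 0.0, 63.4]
force: [-0.3, -0.2, -0.3]
gripper_width: 0.8
```

Call:
arm_command(deltas="0 0 1 0 0 0 0; 0 0 1 0 0 0 0; 0 0 1 0 0 0 0; 0 0 0 0 0 0 0; 0 0 0 0 0 0 0")

```text
time_s: 30.15
ee_pos: [540.1, -252.4, 83.2]
ee_rot: [179.9, 0.0, 63.4]
force: [-4.4, 2.3, 16.4]
gripper_width: 0.1
```

Call:
arm_command(deltas="0 0 1 0 0 0 0; 0 0 0.5 0 0 0 0; 0 0 0 0 0 0 0; 0 0 -7 0 0 0 0; 0 0 -8 0 0 0 0")

```text
time_s: 30.78
ee_pos: [540.0, -252.3, 93.9]
ee_rot: [180.0, 0.0, 63.4]
force: [-0.6, 0.1, -1.0]
gripper_width: 0.3
```

Call:
arm_command(deltas="0 38 0 0 0 0 0; 0 38 0 0 0 0 0; 0 0 5 0 0 0 0; 0 0 4 0 0 0 0; 0 0 1 0 0 0 0")

```text
time_s: 31.4
ee_pos: [606.9, -285.8, 83.3]
ee_rot: [-179.9, 0.0, 63.4]
force: [-0.3, 0.0, -0.5]
gripper_width: 0.6
```

Call:
arm_command(deltas="0 0 1 0 0 0 0; 0 0 1 0 0 0 0; 0 0 1 0 0 0 0; 0 0 1 0 0 0 0; 0 0 0 0 0 0 0")

```text
time_s: 32.02
ee_pos: [607.0, -285.8, 83.1]
ee_rot: [180.0, 0.0, 63.4]
force: [-6.5, 3.5, 15.1]
gripper_width: 0.4
```

Stiff at z 83.1. I press this one a little more, then mid far.

Call:
arm_command(deltas="0 0 1 0 0 0 0; 0 0 1 0 0 0 0; 0 0 0 0 0 0 0; 0 0 0 0 0 0 0")

```text
time_s: 32.52
ee_pos: [607.0, -285.8, 83.1]
ee_rot: [179.9, 0.0, 63.4]
force: [-7.9, 4.2, 23.6]
gripper_width: 0.4
```

Call:
arm_command(deltas="0 0 -8 0 0 0 0; 0 0 -8 0 0 0 0; 30 0 0 0 0 0 0; 30 1 4 0 0 0 0; 0 0 5 0 0 0 0")

```text
time_s: 33.15
ee_pos: [636.5, -231.5, 84.2]
ee_rot: [180.0, -0.0, 63.6]
force: [-0.2, -0.9, 0.0]
gripper_width: 0.4
```

Call:
arm_command(deltas="0 0 2 0 0 0 0; 0 0 2 0 0 0 0; 0 0 1 0 0 0 0; 0 0 1 0 0 0 0; 0 0 0 0 0 0 0")

```text
time_s: 33.78
ee_pos: [636.0, -232.4, 83.2]
ee_rot: [179.9, -0.2, 63.4]
force: [-4.6, 7.9, 20.8]
gripper_width: 0.6
```

Call:
arm_command(deltas="0 0 1 0 0 0 0; 0 0 0 0 0 0 0; 0 0 0 0 0 0 0")

```text
time_s: 34.15
ee_pos: [636.0, -232.4, 83.1]
ee_rot: [179.8, -0.2, 63.4]
force: [-6.0, 8.8, 24.0]
gripper_width: 0.2
```

Call:
arm_command(deltas="0 0 -8 0 0 0 0; 0 0 -8 0 0 0 0; 30 0 0 0 0 0 0; 30 0 4 0 0 0 0; 0 0 5 0 0 0 0")

```text
time_s: 34.78
ee_pos: [663.0, -178.5, 84.0]
ee_rot: [180.0, 0.0, 63.5]
force: [0.1, 0.2, -0.5]
gripper_width: 0.2
```

Call:
arm_command(deltas="0 0 2 0 0 0 0; 0 0 2 0 0 0 0; 0 0 2 0 0 0 0; 0 0 0.5 0 0 0 0; 0 0 0 0 0 0 0")

```text
time_s: 35.4
ee_pos: [662.8, -179.1, 83.1]
ee_rot: [179.8, -0.2, 63.3]
force: [-5.6, 7.6, 22.6]
gripper_width: 0.3
```

Call:
arm_command(deltas="0 0 -8 0 0 0 0; 0 0 -8 0 0 0 0; 0 -38 0 0 0 0 0; 0 -38 4 0 0 0 0; 0 0 5 0 0 0 0")

```text
time_s: 36.02
ee_pos: [591.8, -145.1, 84.6]
ee_rot: [-179.9, 0.1, 63.4]
force: [1.0, -0.2, 0.9]
gripper_width: 0.4
```

Call:
arm_command(deltas="0 0 2 0 0 0 0; 0 0 2 0 0 0 0; 0 0 2 0 0 0 0; 0 0 0.5 0 0 0 0; 0 0 0 0 0 0 0")

```text
time_s: 36.65
ee_pos: [594.6, -146.0, 83.1]
ee_rot: [180.0, 0.0, 63.4]
force: [-10.7, 2.3, 25.9]
gripper_width: 0.6
```

Call:
arm_command(deltas="0 0 -8 0 0 0 0; 0 0 -8 0 0 0 0; 0 -38 0 0 0 0 0; 0 -36 4 0 0 0 0; 0 0 5 0 0 0 0")

```text
time_s: 37.28
ee_pos: [526.6, -111.7, 85.2]
ee_rot: [-179.9, 0.0, 63.5]
force: [0.1, -1.6, -0.3]
gripper_width: 0.6
```

Call:
arm_command(deltas="0 0 2 0 0 0 0; 0 0 2 0 0 0 0; 0 0 2 0 0 0 0; 0 0 0 0 0 0 0; 0 0 0 0 0 0 0")

```text
time_s: 37.9
ee_pos: [529.7, -112.8, 83.0]
ee_rot: [179.8, -0.0, 63.4]
force: [-6.4, 1.4, 23.5]
gripper_width: 0.3
```

Call:
arm_command(deltas="0 0 -8 0 0 0 0; 0 10 -8 0 0 0 0; -30 0 0 0 0 0 0; -30 0 0 0 0 0 0; 0 -5 4 0 0 0 0")

```text
time_s: 38.52
ee_pos: [506.8, -170.2, 91.6]
ee_rot: [179.9, 0.0, 63.3]
force: [0.5, -0.1, -0.3]
gripper_width: 0.3
```

Call:
arm_command(deltas="0 0 4 0 0 0 0; 0 0 2 0 0 0 0; 0 0 2 0 0 0 0; 0 0 2 0 0 0 0; 0 0 0 0 0 0 0")

```text
time_s: 39.15
ee_pos: [506.5, -167.7, 83.2]
ee_rot: [179.9, -0.0, 63.5]
force: [-1.9, 2.5, 10.7]
gripper_width: 0.4
```

Call:
arm_command(deltas="0 0 1 0 0 0 0; 0 0 0 0 0 0 0; 0 0 0 0 0 0 0")

```text
time_s: 39.52
ee_pos: [506.6, -167.8, 83.2]
ee_rot: [179.9, -0.0, 63.5]
force: [-3.6, 2.1, 15.9]
gripper_width: 0.6
```

Call:
arm_command(deltas="0 0 1 0 0 0 0; 0 0 1 0 0 0 0; 0 0 0 0 0 0 0; 0 0 0 0 0 0 0")

```text
time_s: 40.02
ee_pos: [506.6, -167.8, 83.1]
ee_rot: [179.8, -0.0, 63.5]
force: [-8.3, 3.8, 30.0]
gripper_width: 0.8
```

Call:
arm_command(deltas="0 0 -8 0 0 0 0; 0 4 -8 0 0 0 0; -30 0 0 0 0 0 0; -30 -4 4 0 0 0 0; 0 -6 5 0 0 0 0")

```text
time_s: 40.65
ee_pos: [473.6, -220.4, 85.3]
ee_rot: [179.9, 0.0, 63.3]
force: [0.1, -0.1, -0.2]
gripper_width: 0.6
```

Call:
arm_command(deltas="0 0 2 0 0 0 0; 0 0 2 0 0 0 0; 0 0 2 0 0 0 0; 0 0 0.5 0 0 0 0; 0 0 0 0 0 0 0")

```text
time_s: 41.28
ee_pos: [473.3, -218.7, 83.0]
ee_rot: [180.0, 0.1, 63.5]
force: [-11.1, 1.1, 29.4]
gripper_width: 0.2
```

Call:
arm_command(deltas="0 0 -10 0 0 0 0; 0 0 -40 0 0 0 0; -10 20 -50 0 0 0 0; 0 30 -40 0 0 0 0; 20 25 0 0 0 0 0")

```text
time_s: 41.9
ee_pos: [548.5, -245.0, 223.3]
ee_rot: [179.5, 0.0, 63.4]
force: [-0.3, 0.0, -1.0]
gripper_width: 0.2
```

Call:
arm_command(deltas="0 0 0 0 0 0 0; 0 0 0 0 0 0 0")

```text
time_s: 42.15
ee_pos: [544.8, -243.0, 218.3]
ee_rot: [-179.9, 0.0, 63.5]
force: [0.1, -0.5, 0.3]
gripper_width: 0.5
```

```bash
python3 - <<'E'
from h import *;import pickle
s=state();im=grab_frame('wrist')[:,:,::-1].copy();pickle.dump(s,open('s7.pkl','wb'));p=s['ee_pos'];print(p,p[:2]@X,p[:2]@Y)
a=grab_frame('scene')[:,:,::-1];b=grab_frame('side')[:,:,::-1]
A=cv2.resize(a[165:245,180:260],(400,400),interpolation=2);B=cv2.resize(b[140:220,335:415],(400,400),interpolation=2)
cv2.imwrite('pics/w7.png',im);cv2.imwrite('pics/pair7.png',np.hstack([A,B]))
E
```

```text
[ 544.8279134  -243.01075225  218.26979304] 596.0160870774503 25.62235105043951
```

View pics/pair7.png

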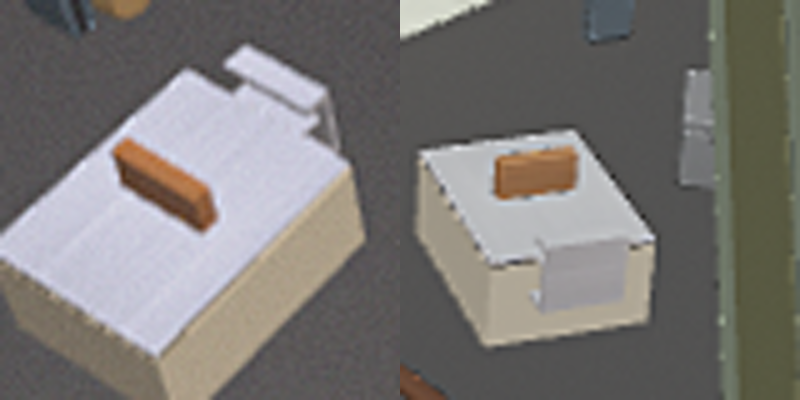

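```bash
python3 -c "
from workcell import *
print(job_done())"
```

```text
the job is handed in; nothing more can be done
None
```

The tub is closed and the job is handed in, at about 42 s. I hooked the steel lid's tongue under the lip with the far end raised 10°, then swung it down onto the gasket. I then pressed all eight places round the edge with shut fingers.

**Pressing:**
- **Force:** each place took about 20 to 30 N at most. That is above the 15 to 20 N suggested for a corner but well under the 55 N limit.
- **Level:** on each place's last press the plate stopped hard at z 83.0 to 83.2 mm. The expected fully seated height is 83 mm, so the lid is level and seated to about 0.2 mm.

**Last checks:**
- **Last picture:** the final scene and side views show the lid flat, only a thin gasket line, the tongue under the lip and the gripper clear above.
- **Centring:** before pressing, the wrist camera put the lid within about 1 mm of the mouth's centre. I did not measure this again afterwards, or check the seal in any way other than by height.
- **Other things:** no motion or force reading suggested contact with anything else, but I did not measure the bystanders' positions again.

**Disagreements:** early on, the scene camera and the wrist camera placed the tub about 7 mm apart sideways. I went by the wrist view. The lid's sideways position in the grip was also unsure by about 3 mm, so I aimed between the two estimates. The lid went in without any unexpected force.

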